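# Set the music box to the blue tune and wind it

### The job

Get the rosewood music box ready to play the blue tune: turn the perforated brass cap on its sloping face until its opening sits squarely over the blue dish, so that the whole blue dish shows. Then turn the crank on its deck clockwise, round and round, until it is fully wound and comes up against its stop. Leave the cap where you set it, let go of everything, and do not disturb the other goods on the stall.

Things in the scene. Friction and masses are not known exactly. Their poses are not given: they have to be found in the camera images.
- music_box: Rosewood music box, fixed: 222 mm deep (its x), 190 mm wide (its y). Origin: centre of its underside; z up; x points from the robot's side to the customers' side. Near half: flat deck 115 mm high with the winding crank. Far half: a face 140 mm long sloping down along +x at 30 degrees to the level, from 115 to 45 mm high, carrying the brass cap.
- cap_grip (a point): Point in the cap's wooden grip bar, on the cap's axis, 33 mm off the sloping face. Turns with the cap: z is the cap's axis, square to the face (leans 30 degrees to the box's +x); x runs along the bar towards the opening. Bar: 14 mm thick, 40 long, 34 tall, its top 10.5 mm beyond this point; it stands on the brass disc (105 mm across, upper side 9.5 mm off the face).
- sound_cap (a joint): Angle of the cap in rad: 0 when its opening points straight down the slope, growing counter-clockwise as seen looking at the face from above; stops at -2.7 and +2.7. Stays where it is left (friction about 0.08 N m).
- cap_window (a point): Middle of the single large opening of the perforated brass cap (about 32 mm wide, 26 mm radially), 37 mm from the cap's axis, 7 mm off the face.
- blue_dish (a point): Over the blue enamel dish (22 mm across) under the cap, 37 mm from the cap's axis, 7 mm off the face. Six dishes 60 degrees apart (blue, red, yellow, white, green, orange counter-clockwise) that do not turn with the cap; a tab of each dish's colour shows beyond the cap's edge. Blue lies at 0 to 1.0 rad on joint sound_cap's scale; the cap starts at -2.5 to -1.8.
- crank (a joint): Angle of the winding crank in rad: 0 when its arm points along the box's +x, growing CLOCKWISE seen from above, counting whole turns on (no wrapping); fully wound against its solid stop at 10.5; starts between 0 and 4.5. Stays where it is left (friction about 0.08 N m, 2 N at the knob).
- knob_mid (a point): Where to take the crank: middle of its upright free-spinning wooden knob, 18 mm across, 46 mm tall (27 mm above the knob's foot, 19 mm below its top; the flat crank arm lies just below the foot), 38 mm from the crank's axis, 162.5 mm above the trestle. Its orientation spins freely and means nothing.
- crank_axis (a point): Point on the crank's upright axis at the height of knob_mid. The hub below it is low: its top is 25 mm below this point.
- thimble_stand: Loose walnut stand with three thimbles, 50 x 150 x 54 mm; leave alone. Origin: centre of underside.
- brooch: Loose round copper brooch, 48 mm across, 12 mm high; leave alone. Origin: centre of underside.
- mug: Loose blue-glazed pottery mug, 82 mm across, 92 mm high, handle at its +y; leave alone. Origin: centre of underside.
- slate_tile: Loose painted slate tile lying flat, 90 x 70 x 7 mm; leave alone. Origin: centre of underside.
- bud_vase: Loose white pottery vase, 72 mm across, 100 mm high; leave alone. Origin: centre of underside.
- turned_bowl: Loose turned wooden bowl, 120 mm across, 45 mm high; leave alone. Origin: centre of underside.
- spool: Loose wooden spool, 40 mm across, 46 mm high; leave alone. Origin: centre of underside.

How it is judged:
By the outcome, as a careful person would: the job done as asked, in the order asked, and still so for the second after the job is handed in, with the robot touching nothing.
It also fails if it takes over 72 s, if anything falls off the work surface, if the arm or the gripper's body presses on something with over 40 N, if the wrist force passes 120 N, or if a joint passes its speed limit or range.

### The arm

A 6-joint arm with a two-finger parallel gripper is mounted at the origin on the work surface. World frame = base frame: x ahead of the robot, y to its left, z up, the work surface at z = 0. Lengths are in m, angles in rad, forces in N, time in s.
With the tool pointing down it reaches from about 0.25 to 0.8 m from the base axis. Payload 8.5 kg.
Tool frame: the origin (TCP) lies at the very end of the fingers, on their centre line; the grasp point (between the pads) lies r.grip_depth behind it (r.grip_depth is the distance from the TCP to the grasp point, in m); z points along the fingers, y is the line along which they close (so a half turn about z gives the same grasp; the last joint's range is limited). The gripper opens to 85 mm and grips with 20 to 120 N. Pads are 22 mm wide; open, the fingers measure 114 mm over their backs; the gripper's body (76 mm by 85 mm) begins 54 mm behind the grasp point. The pads swing forward as they close: fully open they stand 13 mm farther back than shut.
Start: joints at [1.236, 0.238, -0.013, 1.319, 0, 1.571], TCP at [0.172, 0.496, 0.231] pointing down, gripper open.
Joint ranges: [-2.66, 2.66], [-1.03, 1.9], [-1.14, 1.46], [-1.82, 2.27], [-1.45, 1.34], [-3.14, 3.14]. Speed limits (rad/s): [2.22, 2.22, 2.79, 3.14, 3.14, 3.14].

### API

Orientations are given as a 3x3 rotation matrix whose columns are the frame's x, y, z axes.
In Python, from rig import r gives the robot as it stands. Calls block until the motion is done:
- r.move_to(position, orientation): joint-space move of the TCP to a pose.
- r.move_l(position, frame=None, vel=0.15, contact_N=None): straight line of the TCP; frame=None keeps the orientation; vel is the mean speed in m/s. With contact_N (N) it stops when the force on the tool has changed by that much, and returns True; else False.
- r.goto_joints(angles): joint-space move.
- r.open() and r.grab(effort=None): open the fingers fully, or close them until they stop; effort is the grip in N (None keeps the last).
- r.hold(seconds).
- r.solve_ik(position, orientation): joint angles nearest the present ones, or None.
- r.observe(): the state.
- r.grab_frame(name): name is "scene" or "top" or "wrist"; returns the picture (480x640x3 uint8, red, green, blue); there is no depth.
- r.calibration(name): a dict with "K" (3x3 intrinsics, pixels), "origin" and "attitude" of the camera in the world; the wrist camera has in their place "mount" (4x4, takes a point from camera to tool coordinates, whose origin is the TCP and whose axes are the flange's). Camera axes: x right, y up, looking along -z (the intrinsics and any distortion apply to the point x, -y, -z); pixel columns grow to the right and rows downward; lengths in m; the calibration is good to about 2 mm. A picture is of the moment at which its call begins: read the wrist's pose just before it. calibration takes no time and is no camera call.
A pose or a line that the arm cannot do raises r.Unreachable and nothing moves.
- r.close_job(): hands the job in; it is judged then, once.
The state is a dict: "time": time; "qpos": joint angles; "joint_vel": joint speeds; "tau": joint torques, N m; "ee_pos": TCP position; "orientation": TCP orientation; "ft_force": force on the tool from outside, world axes, zero at the start; "ft_torque": the same for the moment, N m; "opening": opening from 0.0 (shut) to 1.0 (fully open); "grasp_force": force on a finger pad.
Only numpy, scipy, OpenCV 4.12 (cv2) and the standard library are available. Lean on these libraries where they do the work, as an engineer would, in place of code of your own. Each camera call takes 0.05 s, during which the arm holds its last target. There are 200 camera calls.

## Working session

There is one attempt and no reset: what is moved stays moved. The work goes in short steps, each a Python script; the robot and the scene stay as the last script left them, time stands still between calls to the robot, and variables do not carry over. Pictures are saved under pics/ and viewed, at most 10 in all, crops included, and the job is handed in when it is done.

```bash
mkdir -p pics
python3 - <<'E'
from rig import r
import cv2, numpy as np
for n in("scene","top"):
    f=r.grab_frame(n); cv2.imwrite(f"pics/{n}0.png",f[:,:,::-1])
    c=r.calibration(n); print(n,{k:np.round(v,4).tolist() if not isinstance(v,str) else v for k,v in c.items()})
print({k:np.round(v,4).tolist() for k,v in r.calibration("wrist").items()}, r.grip_depth, r.observe())
E
```

```text
scene {'K': [[448.4035, 0.0, 321.1502], [0.0, 448.4035, 236.2863], [0.0, 0.0, 1.0]], 'origin': [1.2833, -0.4625, 0.8944], 'attitude': [[0.5731, -0.5885, 0.5703], [0.8194, 0.4014, -0.4093], [0.0119, 0.7019, 0.7122]]}
top {'K': [[591.1759, 0.0, 317.6519], [0.0, 591.1759, 231.8858], [0.0, 0.0, 1.0]], 'origin': [0.4291, 0.0128, 1.452], 'attitude': [[0.0207, 0.9862, -0.1644], [-0.9998, 0.0211, 0.0007], [0.0041, 0.1644, 0.9864]]}
{'K': [[360.5049, 0.0, 320.0778], [0.0, 360.5049, 240.1153], [0.0, 0.0, 1.0]], 'mount': [[-0.0, 0.9618, 0.2738, 0.0694], [1.0, 0.0001, -0.0001, -0.0011], [-0.0001, 0.2738, -0.9618, -0.1428], [0.0, 0.0, 0.0, 1.0]]} 0.0187 {'time': 0.1, 'qpos': array([ 1.23597068e+00,  2.38722574e-01, -1.41618109e-02,  1.31919441e+00,
       -4.92992975e-06,  1.57077108e+00]), 'joint_vel': array([ 0.00044321, -0.00165475,  0.00220471,  0.00101057, -0.00102742,
       -0.00321073]), 'tau': array([ 1.15249532e-03, -5.39722037e+01,  3.47000921e+01,  1.34315676e-02,
        1.35863993e-04,  1.43415963e-05]), 'ee_pos': array([0.17239807, 0.49549803, 0.23074414]), 'orientation': array([[-9.44475915e-01,  3.28580389e-01, -4.16768756e-04],
       [ 3.28580653e-01,  9.44475136e-01, -1.21286995e-03],
       [-4.89755360e-06, -1.28246861e-03, -9.99999178e-01]]), 'ft_force': array([-0.48413212,  0.24623133, -0.63331783]), 'ft_torque': array([ 0.00226675, -0.01984177, -0.02801311]), 'grasp_force': 0.0, 'opening': 0.9982710882375107}
```

View pics/top0.png

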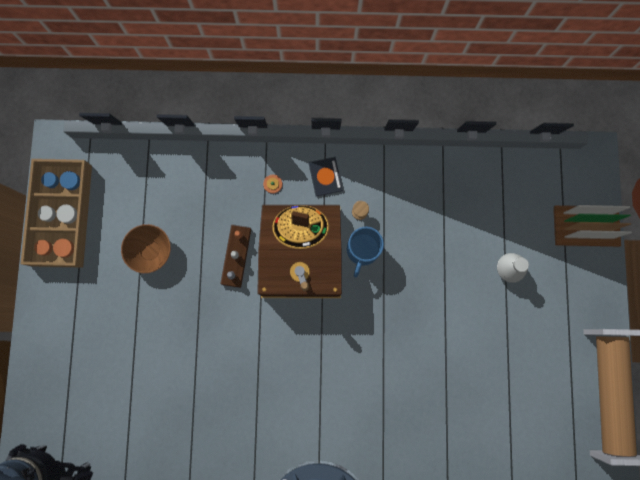

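View pics/scene0.png

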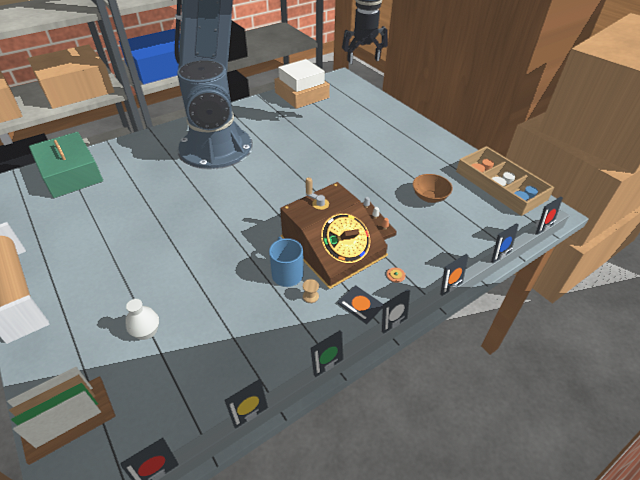

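Top view: the box spans about columns 260–342 and rows 205–297. Knob is near (304,285), bar near (303,219), green dish near (317,229). I'll measure it from closer with the wrist camera.

```bash
cat > h.py <<'E'
from rig import r
import numpy as np, cv2
def cam(n):
    c=r.calibration(n)
    if n=="wrist":
        o=r.observe(); R=np.array(o["orientation"]); M=np.array(c["mount"])
        return np.array(c["K"]),R@M[:3,3]+o["ee_pos"],R@M[:3,:3],c
    return np.array(c["K"]),np.array(c["origin"]),np.array(c["attitude"]),c
def ray(C,uv):
    K,o,R,_=C; d=np.linalg.inv(K)@[uv[0],uv[1],1]; d=R@(d*[1,-1,-1]); return o,d/np.linalg.norm(d)
def onz(C,uv,z):
    o,d=ray(C,uv); return o+d*(z-o[2])/d[2]
def onplane(C,uv,p,n):
    o,d=ray(C,uv); return o+d*(np.dot(p-o,n)/np.dot(d,n))
def proj(C,p):
    K,o,R,_=C; q=R.T@(np.asarray(p)-o)*[1,-1,-1]; q=K@q; return q[:2]/q[2]
DOWN=np.array([[1,0,0],[0,-1,0],[0,0,-1.]])
E
python3 - <<'E'
from h import *
T=cam("top")
for uv in[(258,297),(342,297)]: print(onz(T,uv,.115).round(3))
a=(onz(T,(258,297),.115)+onz(T,(342,297),.115))/2
p=np.array([a[0]+.10,a[1],.36])
for q in(DOWN,):print(p,r.solve_ik(p,q))
r.move_to(p,DOWN)
C=cam("wrist"); f=r.grab_frame("wrist"); np.savez("w1.npz",K=C[0],o=C[1],R=C[2]); cv2.imwrite("pics/w1.png",f[:,:,::-1]); print(C[3].keys(),r.observe()["time"],r.observe()["qpos"].round(2))
E
```

```text
[0.501 0.143 0.115]
[ 0.505 -0.046  0.115]
[0.60252179 0.04855851 0.36      ] [ 0.08041832  0.3863616   0.52700816  1.71144289  0.         -3.06117434]
dict_keys(['K', 'mount']) 3.9833 [ 0.08  0.39  0.53  1.71 -0.   -3.06]
```

View pics/w1.png

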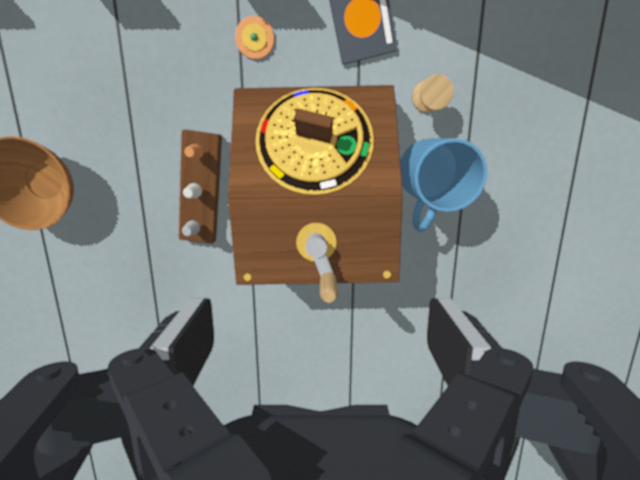

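Wrist view, up = +x: deck near corners (235,284) and (400,280), ridge ends (229,197) and (402,191), far corners (235,88) and (396,86). Hub (316,243), knob top (328,295), window over the green dish at (346,146), blue tab (302,92).

Run:
```python
from h import *
f=cv2.imread("pics/w1.png"); hsv=cv2.cvtColor(f,cv2.COLOR_BGR2HSV)
d=np.load("w1.npz"); C=(d["K"],d["o"],d["R"],None)
def blobs(lo,hi,name,x0=225,x1=405,y0=80,y1=310,amin=15):
    m=cv2.inRange(hsv,np.array(lo),np.array(hi)); z=np.zeros_like(m); z[y0:y1,x0:x1]=m[y0:y1,x0:x1]
    n,_,s,c=cv2.connectedComponentsWithStats(z)
    print(name,[(c[i].round(1).tolist(),int(s[i,4])) for i in range(1,n) if s[i,4]>=amin])
blobs((112,120,80),(130,255,255),"blue"); blobs((0,200,150),(4,255,255),"red"); blobs((45,120,60),(85,255,255),"green")
blobs((0,0,170),(180,60,255),"white"); blobs((8,200,200),(19,255,255),"orange"); blobs((22,200,180),(32,255,255),"yellow")
# deck/ridge/far corners
for uv,z in[((235,284),.115),((400,280),.115),((229,197),.115),((402,191),.115),((235,88),.045),((396,86),.045)]: print(uv,onz(C,uv,z).round(4))
print("hub",onz(C,(316,243),.1375).round(4))
g=cv2.resize(f[80:310,225:405],None,fx=2.6,fy=2.6,interpolation=cv2.INTER_CUBIC); cv2.imwrite("pics/w1c.png",g)
```

```text
blue [([300.6, 92.9], 35)]
red [([263.9, 125.7], 39)]
green [([346.0, 144.4], 316), ([364.4, 149.0], 94)]
white [([228.7, 104.4], 434), ([296.6, 82.4], 628), ([391.8, 88.1], 373), ([327.7, 183.7], 105), ([228.4, 233.3], 51), ([317.6, 252.8], 557), ([235.1, 289.4], 915), ([277.1, 298.4], 1026)]
orange [([350.2, 104.2], 52)]
yellow [([276.3, 171.1], 96)]
(235, 284) [0.5083 0.1464 0.115 ]
(400, 280) [ 0.5133 -0.0444  0.115 ]
(229, 197) [0.6097 0.1464 0.115 ]
(402, 191) [ 0.6162 -0.0403  0.115 ]
(235, 88) [0.7277 0.1482 0.045 ]
(396, 86) [ 0.7299 -0.0415  0.045 ]
hub [0.5644 0.0521 0.1375]
```

View pics/w1c.png

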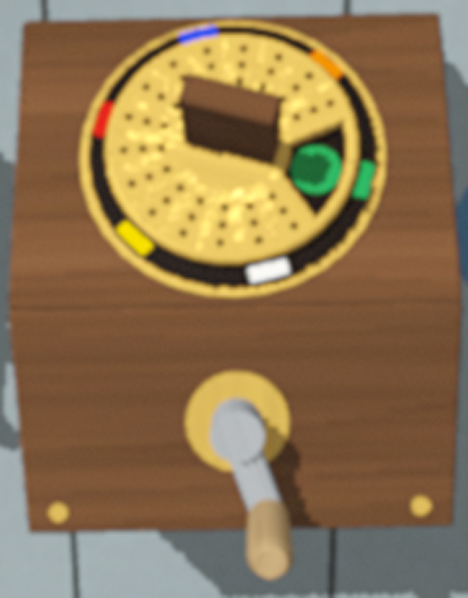

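```bash
cat > fit.py <<'E'
from h import *
from scipy.optimize import least_squares
d=np.load("w1.npz"); C=(d["K"],d["o"],d["R"],None)
px=np.array([(225+31/2.6,80+531/2.6),(225+453/2.6,80+525/2.6),(225+11/2.6,80+304/2.6),(225+459/2.6,80+300/2.6),(225+24/2.6,80+22/2.6),(225+439/2.6,80+15/2.6)])
ridge=-.111+.222-.140*np.cos(np.pi/6)
B=np.array([(-.111,.095,.115),(-.111,-.095,.115),(ridge,.095,.115),(ridge,-.095,.115),(.111,.095,.045),(.111,-.095,.045)])
def Rz(a): return np.array([[np.cos(a),-np.sin(a),0],[np.sin(a),np.cos(a),0],[0,0,1]])
s=least_squares(lambda v:np.ravel([proj(C,Rz(v[2])@b+[v[0],v[1],0])-p for b,p in zip(B,px)]),[.62,.05,0],loss="soft_l1")
v=s.x; RB=Rz(v[2]); t=np.array([v[0],v[1],0])
n=RB@[.5,0,np.sqrt(.75)]; down=RB@[np.sqrt(.75),0,-.5]; lat=RB@[0,1,0]
F=RB@[ridge,0,.115]+t   # ridge middle
E
python3 - <<'E'
from fit import *
print(v.round(4),s.fun.round(1))
tabs=dict(blue=(300.6,92.9),red=(263.9,125.7),yellow=(276.3,171.1),white=(327.7,183.7),green=(364.4,149),orange=(350.2,104.2))
for h in(.003,.006):
    P=np.array([onplane(C,u,F+h*n,n) for u in tabs.values()]); Q=np.c_[(P-F)@down,(P-F)@lat]
    k=np.arange(6)*np.pi/3
    q=least_squares(lambda w:(Q-np.c_[w[0]+w[3]*np.cos(w[2]+k),w[1]+w[3]*np.sin(w[2]+k)]).ravel(),[.07,0,.5,.05])
    print(h,q.x.round(4),(q.fun*1000).round(1)); w=q.x
# window = dish green seen via hole; bar top ends
c=F+w[0]*down+w[1]*lat
cr=lambda x,y:(225+x/2.6,80+y/2.6)
# bar top face corners, h=.0435
for u in [(180,103),(189,77),(282,100),(274,130)]:
    p=onplane(C,cr(*u),F+.0435*n,n)-c; print("bartop",(p@down).round(4),(p@lat).round(4))
for u in [(298,140),(336,125),(285,165),(316,211),]:
    p=onplane(C,cr(*u),F+.0095*n,n)-c; print("window",(p@down).round(4),(p@lat).round(4))
toB=lambda p:(RB.T@(p-t)).round(4)
print("axis silver",toB(onz(C,cr(237,430),.1375)),"plate",toB(onz(C,cr(238,421),.117)))
print("knob top",toB(onz(C,cr(270,562),.1815)),"foot",toB(onz(C,cr(268,508),.1355)))
E
```

```text
[0.6197 0.0527 0.0177] [-1.3  0.8  0.4  0.4 -1.2  1.8  2.1  0.3 -0.6 -1.7  1.3 -2.1]
0.003 [0.0707 0.0012 0.2506 0.0585] [ 0.4  0.2 -0.5  0.1  0.2 -0.3  0.1  0.1 -0.2  0.4  0.  -0.4]
0.006 [0.069  0.0012 0.2506 0.058 ] [ 0.4  0.2 -0.5  0.1  0.2 -0.3  0.1  0.1 -0.2  0.3  0.  -0.4]
bartop -0.0019 0.0189
bartop 0.0095 0.0154
bartop -0.0014 -0.0208
bartop -0.0144 -0.0174
window 0.0012 -0.0286
window 0.008 -0.0449
window -0.0104 -0.0228
window -0.0318 -0.0351
axis silver [-0.0579  0.0003  0.1375] plate [-6.01e-02  1.00e-04  1.17e-01]
knob top [-0.0963 -0.0117  0.1815] foot [-0.0929 -0.012   0.1355]
```

```bash
cat >> fit.py <<'E'
capax=F+.070*down+.0006*lat
def Rcap(th,sg):
    x=sg*(np.cos(th)*down+np.sin(th)*lat); z=-n; return np.c_[x,np.cross(z,x),z]
grip=capax+.033*n; gtcp=grip-n*r.grip_depth
E
python3 - <<'E'
from fit import *
print(grip.round(4),r.observe()["qpos"].round(2))
for sg in(1,-1):
  for th in(-1.87,.2506):
    for off in(0,.08):
      q=r.solve_ik(gtcp+off*n,Rcap(th,sg)); print(sg,th,off,None if q is None else np.round(q,3))
E
```

```text
[0.6866 0.0545 0.1086] [ 0.08  0.39  0.53  1.71 -0.   -3.06]
1 -1.87 0 [ 0.069  1.082  1.054  2.067  0.025 -1.227]
1 -1.87 0.08 None
1 0.2506 0 [0.069 1.082 1.054 2.067 0.025 2.935]
1 0.2506 0.08 None
-1 -1.87 0 [0.069 1.082 1.054 2.067 0.025 1.914]
-1 -1.87 0.08 None
-1 0.2506 0 [ 0.069  1.082  1.054  2.067  0.025 -0.207]
-1 0.2506 0.08 None
```

Run:
```python
from fit import *
R=Rcap(-1.87,-1); R2=Rcap(.2506,-1)
for nm,dv in(("n",n),("z",np.array([0,0,1.])),("zback",np.array([-.5,0,.866]))):
  for o in(.02,.04,.06,.08,.1):
    for RR in(R,R2):
      q=r.solve_ik(gtcp+o*dv,RR); print(nm,o,None if q is None else np.round(q,2))
```

```text
n 0.02 [0.07 1.14 1.23 2.18 0.03 1.91]
n 0.02 [ 0.07  1.14  1.23  2.18  0.03 -0.21]
n 0.04 None
n 0.04 None
n 0.06 None
n 0.06 None
n 0.08 None
n 0.08 None
n 0.1 None
n 0.1 None
z 0.02 [0.07 1.09 1.12 2.12 0.03 1.91]
z 0.02 [ 0.07  1.09  1.12  2.12  0.03 -0.21]
z 0.04 [0.07 1.1  1.2  2.19 0.03 1.91]
z 0.04 [ 0.07  1.1   1.2   2.19  0.03 -0.21]
z 0.06 None
z 0.06 None
z 0.08 None
z 0.08 None
z 0.1 None
z 0.1 None
zback 0.02 [0.07 1.05 1.02 2.06 0.03 1.91]
zback 0.02 [ 0.07  1.05  1.02  2.06  0.03 -0.21]
zback 0.04 [0.07 1.01 0.99 2.07 0.03 1.92]
zback 0.04 [ 0.07  1.01  0.99  2.07  0.03 -0.21]
zback 0.06 [0.07 0.98 0.96 2.07 0.03 1.92]
zback 0.06 [ 0.07  0.98  0.96  2.07  0.03 -0.2 ]
zback 0.08 [0.07 0.95 0.94 2.08 0.03 1.92]
zback 0.08 [ 0.07  0.95  0.94  2.08  0.03 -0.2 ]
zback 0.1 [0.07 0.92 0.92 2.09 0.03 1.92]
zback 0.1 [ 0.07  0.92  0.92  2.09  0.03 -0.2 ]
```

Run:
```python
from fit import *
R=Rcap(-1.87,-1); Z=np.array([0,0,1.]); zb=np.array([-.5,0,.866])
r.move_to(gtcp+.04*Z+.06*zb,R)
r.move_l(gtcp+.04*Z)
print(r.move_l(gtcp,vel=.06,contact_N=8))
o=r.observe(); print(o["time"],(o["ee_pos"]-gtcp).round(4),o["ft_force"].round(1))
r.grab(30); o=r.observe(); print(o["time"],o["opening"],o["grasp_force"],o["ft_force"].round(1),o["ft_torque"].round(2))
C=cam("wrist");cv2.imwrite("pics/w2.png",r.grab_frame("wrist")[:,:,::-1])
```

```text
False
9.4583 [0.0001 0.     0.0006] [-0.1 -0.1  0.6]
10.1083 0.1535371241398079 31.1367729306221 [-1.1  0.1  1.3] [ 0.1  -0.07 -0.04]
```

View pics/w2.png

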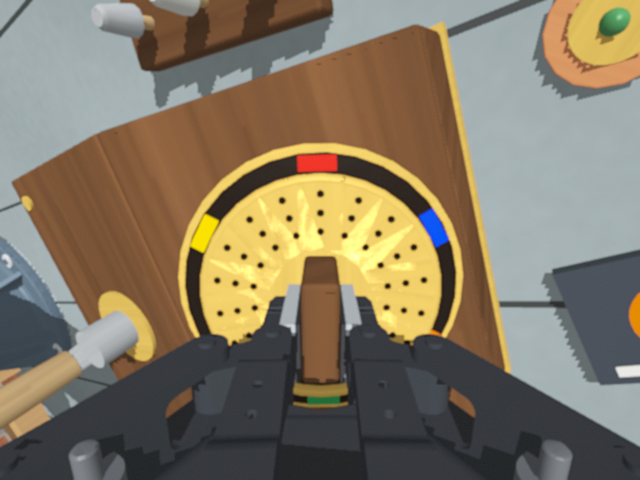

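The bar is held squarely (opening 13 mm). The red tab at (317,163), blue at (433,228) and yellow at (205,234) let me refine the blue angle. Then I'll turn the cap.

Run:
```python
from fit import *
Cw=cam("wrist")
P=np.array([onplane(Cw,u,F+.0045*n,n) for u in[(433,228),(317,163),(205,234)]])-capax
Q=np.c_[P@down,P@lat]; k=np.arange(3)*np.pi/3
q=least_squares(lambda w:(Q-np.c_[w[0]+.0582*np.cos(w[2]+k),w[1]+.0582*np.sin(w[2]+k)]).ravel(),[0,0,.25])
print(q.x.round(4),(q.fun*1e3).round(1))
th=.25*.5+q.x[2]*.5 if abs(q.x[2]-.25)<.06 else .25
print("target",th)
q0=r.observe()["qpos"].copy(); qe=r.solve_ik(gtcp,Rcap(th,-1)); print(np.round(qe-q0,3))
for a in(.25,.5,.75,1): r.goto_joints(q0+(qe-q0)*a)
o=r.observe(); print(o["time"],(o["ee_pos"]-gtcp).round(4),o["ft_force"].round(1),o["ft_torque"].round(2),o["grasp_force"])
x=-o["orientation"][:,0]; print("tool th",np.arctan2(x@lat,x@down))
r.open(); o=r.observe(); Z=np.array([0,0,1.])
r.move_l(gtcp+.04*Z,vel=.12); r.move_l(gtcp+.04*Z+.06*np.array([-.5,0,.866]))
f=r.grab_frame("wrist"); C3=cam("wrist"); np.savez("w3.npz",K=C3[0],o=C3[1],R=C3[2]); cv2.imwrite("pics/w3.png",f[:,:,::-1]); print(r.observe()["time"])
```

```text
[-2.000e-04  0.000e+00  2.513e-01] [-0.6  0.2  0.1 -0.   0.5 -0.2]
target 0.2506706745072953
[-0.     0.     0.    -0.    -0.    -2.121]
12.4583 [ 0.0012  0.0018 -0.0006] [ 8.4  8.3 -3. ] [ 1.28 -2.01 -0.66] 31.270596385002136
tool th 0.24979335303283612
14.2333
```

View pics/w3.png

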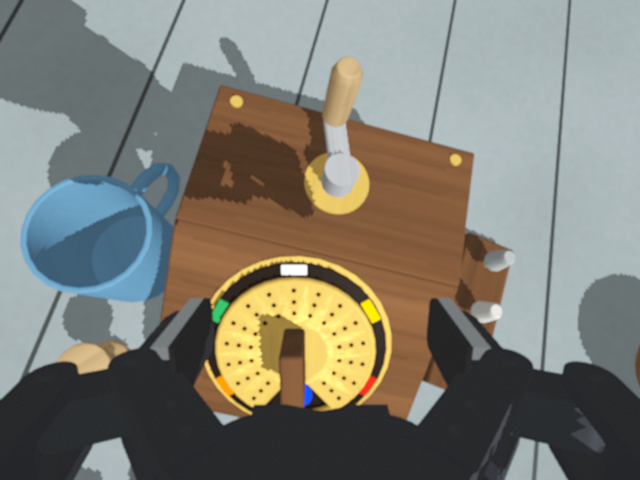

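The window appears turned to the blue tab. I'll confirm from above, then go on to the crank.

Run:
```python
from fit import *
p=np.array([.6025,.0486,.36])
for a in(.5,-.5): 
    q=r.solve_ik(p,Rz(a)@DOWN); print(a,None if q is None else np.round(q,2))
R=Rz(.5)@DOWN if abs(r.solve_ik(p,Rz(.5)@DOWN)[5])<2.8 else Rz(-.5)@DOWN
r.move_to(p,R); C4=cam("wrist"); f=r.grab_frame("wrist"); np.savez("w4.npz",K=C4[0],o=C4[1],R=C4[2]); print(r.observe()["time"])
c=proj(C4,capax).astype(int); print(c)
x0,y0=c[0]-100,max(c[1]-75,0); print(x0,y0)
cv2.imwrite("pics/w4.png",cv2.resize(f[y0:y0+200,max(x0,0):x0+200,::-1],None,fx=3,fy=3,interpolation=cv2.INTER_CUBIC))
```

```text
0.5 [0.08 0.39 0.53 1.71 0.   2.72]
-0.5 [ 0.08  0.39  0.53  1.71  0.   -2.56]
16.7583
[343 143]
243 68
```

View pics/w4.png

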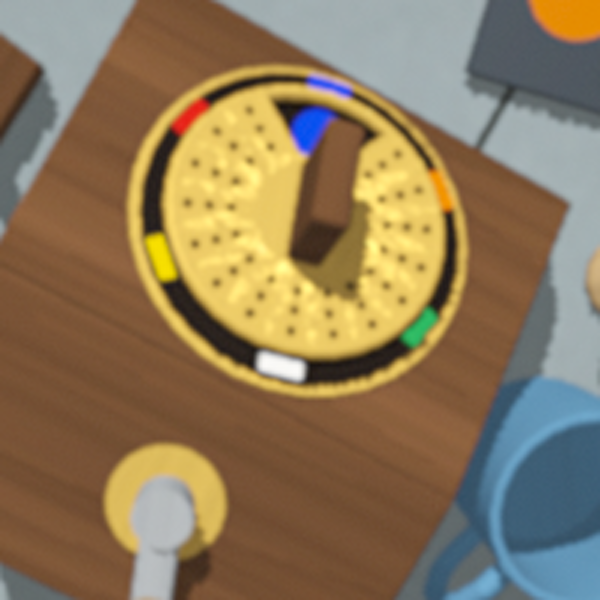

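The window's outer corners are at crop (275,98) and (380,135), with the blue tab at (330,86) between them. I'll check the angle numerically and check the knob plan.

Run:
```python
from fit import *
d=np.load("w4.npz"); C4=(d["K"],d["o"],d["R"],None)
def ang(u,h):
    p=onplane(C4,(243+u[0]/3,68+u[1]/3),F+h*n,n)-capax; return np.arctan2(p@lat,p@down).round(3),np.hypot(p@lat,p@down).round(4)
print([ang(u,.0095) for u in[(275,98),(380,135)]],ang((330,86),.0045),"bar far end top",ang((343,123),.0435),ang((313,252),.0435))
R=Rz(-.5)@DOWN
ax=RB@[-.06,.0003,0]+t
from math import *
for th in np.arange(2.83,10.8,.8):
    P=ax+RB@[.038*cos(-th),.038*sin(-th),0]; P[2]=.1625-r.grip_depth
    q=r.solve_ik(P,R); print(round(th,2),P.round(3),None if q is None else np.round(q,2))
```

```text
[(np.float64(0.702), np.float64(0.0477)), (np.float64(-0.238), np.float64(0.0462))] (np.float64(0.245), np.float64(0.0585)) bar far end top (np.float64(0.346), np.float64(0.0177)) (np.float64(-3.031), np.float64(0.0325))
2.83 [0.524 0.04  0.144] [ 0.08  0.28 -0.18  1.11  0.   -2.57]
3.63 [0.526 0.069 0.144] [ 0.13  0.29 -0.17  1.11  0.   -2.51]
4.43 [0.548 0.088 0.144] [ 0.16  0.33 -0.11  1.13  0.   -2.48]
5.23 [0.578 0.085 0.144] [ 0.15  0.38 -0.04  1.15  0.   -2.5 ]
6.03 [0.596 0.062 0.144] [ 0.1   0.4   0.    1.17  0.   -2.54]
6.83 [0.593 0.033 0.144] [ 0.06  0.39 -0.01  1.16  0.   -2.59]
7.63 [0.569 0.015 0.144] [ 0.03  0.35 -0.08  1.14  0.   -2.62]
8.43 [0.54  0.02  0.144] [ 0.04  0.31 -0.15  1.12  0.   -2.61]
9.23 [0.523 0.044 0.144] [ 0.08  0.28 -0.18  1.11  0.   -2.56]
10.03 [0.528 0.073 0.144] [ 0.14  0.3  -0.16  1.11  0.   -2.5 ]
```

The cap is within about 1° of blue. Now the crank.

```bash
cat > crank.py <<'E'
from fit import *
from math import *
RC=Rz(-.5)@DOWN
ax=RB@[-.06,.0003,0]+t
def kp(th,dz=0):
    P=ax+RB@[.038*cos(-th),.038*sin(-th),0]; P[2]=.1645-r.grip_depth+dz; return P
def tang(th): return RB@[-sin(th),-cos(th),0]
def state():
    o=r.observe(); p=RB.T@(o["ee_pos"]-ax); return o,-atan2(p[1],p[0]),np.hypot(p[0],p[1])
E
python3 - <<'E'
from crank import *
r.move_to(kp(2.83,.09),RC)
print(r.move_l(kp(2.83),vel=.1,contact_N=8)); r.grab(30)
o,a,rad=state(); print(o["time"],o["opening"],o["grasp_force"],o["ft_force"].round(1))
f0=o["ft_force"]
for i,th in enumerate(np.arange(3.13,4.7,.3)):
    c=r.move_l(kp(th),vel=.08,contact_N=20); o,a,rad=state()
    print(round(o["time"],2),c,round(th,2),round(a%(2*pi),3),round(rad,4),o["ft_force"].round(1),round(o["opening"],3))
    if c: break
cv2.imwrite("pics/w5.png",r.grab_frame("wrist")[:,:,::-1])
E
```

```text
False
22.7917 0.20002994807923924 29.361329832518095 [-0.2  0.8  2.2]
23.08 False 3.13 3.144 0.0381 [-1.7  1.9  4.2] 0.197
23.38 False 3.43 3.444 0.0385 [-2.8  1.9  6.4] 0.196
23.67 False 3.73 3.746 0.0388 [-4.2  3.3  6.1] 0.193
23.96 False 4.03 4.05 0.039 [-2.7  6.4  6.6] 0.202
24.25 False 4.33 4.354 0.0392 [-1.4  6.8  5.4] 0.197
24.54 False 4.63 4.657 0.0393 [1.  6.7 3.7] 0.2
```

View pics/w5.png

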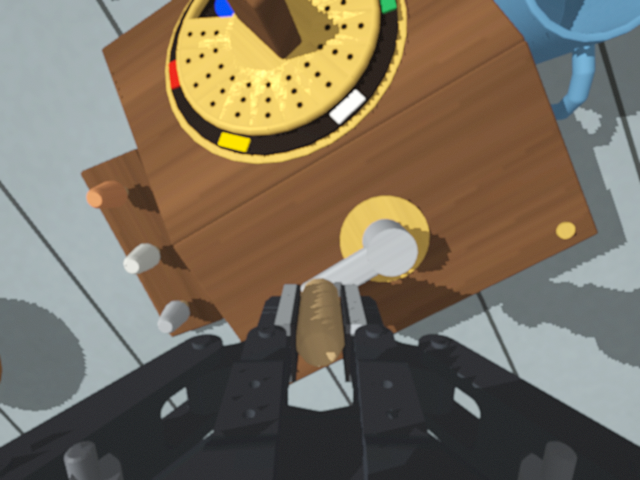

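The knob is held between the pads at (320,320) and the crank follows. Continuing to the stop.

Run:
```python
from crank import *
for th in np.append(np.arange(4.93,10.2,.3),10.2):
    c=r.move_l(kp(th),vel=.08,contact_N=25); o,a,rad=state(); ft=-o["ft_force"]@tang(th)
    if c or th>9.4: print(round(o["time"],2),c,round(th,2),round(a%(2*pi)+2*pi,3),round(rad,4),round(ft,1),o["ft_force"].round(1),round(o["opening"],3))
    if c: break
else:
    for th in np.arange(10.24,10.9,.04):
        r.move_l(kp(th),vel=.03); r.hold(.1); o,a,rad=state(); ft=-o["ft_force"]@tang(th)
        print(round(o["time"],2),round(th,2),round(a%(2*pi)+2*pi,3),round(rad,4),round(ft,1),o["ft_force"].round(1),round(o["opening"],3))
        if ft>22: break
```

```text
29.26 False 9.43 9.44 0.0383 -1.6 [2.2 1.6 6.5] 0.196
29.55 False 9.73 9.732 0.0387 -1.3 [-0.3  1.5  7.3] 0.193
29.84 False 10.03 10.025 0.039 -2.1 [-2.   3.8  7.8] 0.198
30.09 False 10.2 10.187 0.0391 -1.1 [-2.3  3.7  9.8] 0.194
30.44 10.24 10.213 0.0391 0.9 [-4.   2.8  9.7] 0.199
30.79 10.28 10.249 0.0392 1.5 [-4.4  2.6 10. ] 0.192
31.14 10.32 10.287 0.0392 1.7 [-4.4  2.6 10.5] 0.197
31.49 10.36 10.327 0.0392 1.7 [-4.7  3.4 11.6] 0.196
31.84 10.4 10.366 0.0392 1.5 [-4.2  3.4 11.4] 0.196
32.19 10.44 10.407 0.0392 1.9 [-4.9  4.  10.4] 0.198
32.54 10.48 10.447 0.0393 2.1 [-4.7  3.8 10.4] 0.195
32.89 10.52 10.487 0.0393 1.6 [-4.1  4.3 10.8] 0.192
33.24 10.56 10.52 0.0393 3.5 [-5.8  4.  12. ] 0.196
33.59 10.6 10.53 0.0393 8.2 [-10.2   2.9  13.3] 0.199
33.94 10.64 10.54 0.0394 12.2 [-13.4   0.9  16.7] 0.196
34.29 10.68 10.549 0.0393 17.2 [-17.9  -0.7  20.1] 0.196
34.64 10.72 10.562 0.0393 21.4 [-21.9  -1.5  21.2] 0.195
34.99 10.76 10.572 0.0392 24.4 [-24.7  -2.2  24.8] 0.196
```

The crank is against its stop: force builds at 10.5 rad. Release, lift and verify.

Run:
```python
from crank import *
r.open(); p=r.observe()["ee_pos"].copy()
r.move_l(p+[0,0,.10]); 
r.move_to(np.array([.6025,.0486,.36]),RC); C=cam("wrist"); f=r.grab_frame("wrist"); np.savez("w6.npz",K=C[0],o=C[1],R=C[2])
print(r.observe()["time"],r.observe()["ft_force"].round(1),"expected knob top at stop",proj(C,kp(10.5)*[1,1,0]+[0,0,.1815]).round(1))
cv2.imwrite("pics/w6.png",f[:,:,::-1])
```

```text
37.1167 [-0.2 -0.  -0.8] expected knob top at stop [316.2 290. ]
```

View pics/w6.png

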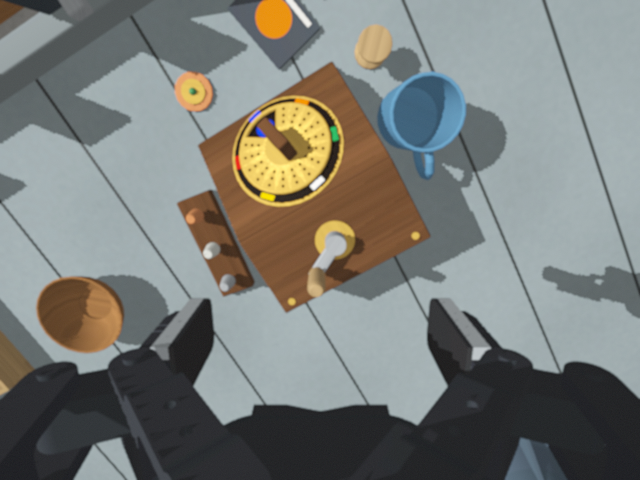

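The knob top is at (316,289), against an expected (316,290) at the stop. The cap's window is still over blue and the other goods look undisturbed.

```bash
python3 -c "
from rig import r
print(r.close_job())"
```

```text
the job is handed in; nothing more can be done
None
```

The brass cap's opening is over the blue dish (within about 1° by my measurement), the crank is wound clockwise against its stop, the gripper is clear of everything, the other goods look undisturbed in the last picture, and the job was handed in at about 37 s.

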